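Snap a button into a wreath hanger with the bench pliers

TASK

Close a wreath hanger with its yellow snap button: take the yellow button from the rack, stand it stud-down in the green socket on the slide, let go, and push the slide all the way in under the pliers. Then press the red pliers handle down gently until the button clicks fully home in the socket, and let the handle spring back up. Never push on the pliers or the slide with more than about 3 kg (30 N), and leave the other buttons and everything else where it is.

Things in the scene. Friction and masses are not known exactly. Their poses are not given: they have to be found in the camera images.
- pliers: Steel pliers fixed to the table by their lower arm on a dark plate 10 mm thick. Origin on the table in the pliers' mid-plane. Own axes: -x along the handle to its free end; hinge pin at x = +90 mm, z = 101 mm between steel cheeks (116 mm high); the pressing die hangs from the upper arm at x = +30 mm, y = 0. The wooden slide runs in rails along own y, on the +y side, at x = +30 mm.
- handle (a joint): Hinge of the upper arm and red handle, rad. 0 = sprung open, grows as the handle is pressed down, limit 0.50. The return spring needs 1 to 5 N at the handle. The button snaps and seats between 0.10 and 0.43: the domed die sits on a screw set anywhere within 12 mm, not measured, so the handle's height there differs by 30 mm. The click takes 7 to 14 N; then the button seats hard and force rises steeply.
- handle_pad (a point): Where to press: middle of the top face of the red handle, 150 mm from the hinge pin (the die is 60 mm from it). The handle is 34 mm wide, 85 mm long, sloping 0.30 rad up to its free end when open; this point is then about 152 mm above the table, and 90 to 130 mm at the click. Nothing stands under it but the flat lower handle, 12 mm high. It moves on a circle about the hinge pin.
- slide (a joint): Position of the wooden slide, m. 0 = pulled out, 0.100 = home against its hard stop with the socket exactly under the die; it moves along the pliers' -y axis, friction about 2 N, and stays where it is left.
- socket (a point): Centre of the socket's mouth (z up), on top of the green block, 36 mm square, 54 mm above the table, on the slide. Hole 12.6 mm wide, 2 mm chamfer, 34 mm deep. Sprung balls inside hold a stud up: a button just put in stands with its tip 20 mm below the mouth, head 8 mm clear of the block. Pressed with 15 to 40 N it snaps past them; fully home the head rests on the block (tip 28 mm deep).
- push_tab (a point): Top centre of the upright wooden push tab on the slide, 85 mm from the socket towards the pliers' +y, 57 mm above the table; 12 mm thick (along the slide's travel), 40 mm wide, 37 mm tall. Push on its +y face. The tab is sprung: it gives up to 10 mm towards the socket, about 3 N per mm, before it pushes hard.
- yellow_button: The snap button to use: yellow round head 26 mm across and 12 mm tall, on a steel stud 11 mm thick and 28 mm long with a ball end; z up along the stud, origin at the stud's tip (head underside at z = 28 mm, top at z = 40 mm). 30 g. It stands with its stud in one of the rack's holes, the head resting on the rack. Which hole differs.
- red_button: Spare button of the same shape, red head, in the rack; leave it.
- white_button: Spare button of the same shape, white head, in the rack; leave it.
- rack: Fixed wooden rack, 70 mm (its x) by 210 mm (its y), 36 mm high; three holes 13.5 mm wide, 65 mm apart along its y. Origin under its centre, on the table.
- candle: Loose red candle, 56 mm across, 90 mm tall; origin under its centre. Leave it.
- wire_spool: Loose green wire spool, 60 mm across, 42 mm tall; origin under its centre. Leave it.
- stick: Loose wooden stick, 18 by 160 by 14 mm, along its y; origin under its centre. Leave it.
- pine_cone: Loose pine cone, 50 mm across, 62 mm tall; origin under its centre. Leave it.
- secateurs: Loose secateurs with red handles, about 185 mm long along x, 16 mm thick; origin under the pivot. Leave it.

How it is judged:
By the outcome, as a careful person would: the job done as asked, in the order asked, and still so for the second after the job is handed in, with the robot touching nothing.
It also fails if it takes over 67 s, if anything falls off the work surface, if the arm or the gripper's body presses on something with over 40 N, if the wrist force passes 120 N, or if a joint passes its speed limit or range.

ROBOT

A 6-joint arm with a two-finger parallel gripper is mounted at the origin on the work surface. World frame = base frame: x ahead of the robot, y to its left, z up, the work surface at z = 0. Lengths are in mm, angles in rad, forces in N, time in s.
With the tool pointing down it reaches from about 400 to 925 mm from the base axis. Payload 12.5 kg.
Tool frame: the origin (TCP) lies between the finger pads; the fingertips stand 14 mm ahead of it and the grasp point (between the pads) lies 5 mm behind it; x points along the fingers, y is the direction in which the jaws open and shut, and the axes are right-handed (so a half turn about x gives the same grasp; the last joint's range is limited). The gripper opens to 95 mm and grips with 3 to 60 N. Pads are 20 mm wide; open, the fingers measure 119 mm over their backs; the gripper's body (75 mm by 180 mm) begins 59 mm behind the grasp point.
Start: joints at [1.004, 0.491, 1.559, -0, 1.092, -0.106], TCP at [277.903, 559.838, 200.361] pointing down, gripper open.
Joint ranges: [-3.1, 3.1], [-0.84, 2.19], [0.05, 2.79], [-1.13, 4.28], [0.06, 2.93], [-2.69, 2.69]. Speed limits (rad/s): [2.22, 2.22, 2.79, 3.14, 3.14, 3.14].

INTERFACE

Orientations are given as [roll, pitch, yaw] about the fixed x, y, z axes, in that order (R = Rz(yaw) Ry(pitch) Rx(roll)).
In Python, from cell import env, cams gives the robot as it stands.
- The arm moves only by the tool carry_out, never from a script. Its arguments are lists of equal length, an entry for each row: "grip": the closure, from -1 (fully open) to 1 (shut); "linear": the shift along the tool's x, y, z scaled (see below), a list of three; "turn": the turn about the tool's x scaled (see below). In form: {"grip": [grip, ...], "linear": [[tx, ty, tz], ...], "turn": [turn, ...]}. A call has 1 to 5 rows; each row shifts and turns the commanded pose from where the row before left it, along the tool's axes as they then stand; what a row does not reach is not made up. The controller multiplies each number of a shift by 0.5 m and each number of a turn by 180 degrees. A row lasts 1/10 s, in which the tool goes at most 50 mm and 8.59 degrees, less where a joint would pass 70% of its speed; a pose out of reach is approached as far as the arm can. A call with a number of a shift or a turn outside -1 to 1 is refused whole. A call with a gripper value outside its range is refused whole. The fingers move at their own pace and stop on an object; the grip force is fixed at half the most. Time passes only in rows, so rows that do not move let the fingers close. It gives the time, the measured TCP pose, the force and the opening at its end, in the units of the state.
- env.state(): the state, without advancing time (a new reading comes with each control period).
- cams.read_camera(name): name is "scene" or "side" or "wrist"; returns the picture (384x512x3 uint8, blue, green, red); there is no depth.
- cams.camera_info(name): a dict with "fx", "fy", "cx", "cy" (pixels), "view" (4x4, takes a point from world to camera coordinates). Camera axes: x right, y down, z forward; pixel columns grow to the right and rows downward; lengths in mm; the calibration is good to about 2 mm. A picture is of the moment at which its call begins: read the wrist's pose just before it. camera_info takes no time and is no camera call; for the wrist camera it gives the pose at the moment of the call.
- env.job_done(): hands the job in, once; it reports no verdict.
The state is a dict: "t": time; "joints": joint angles; "qvel": joint speeds; "tau": joint torques, N m; "eef_pos": TCP position; "tcp_rot": TCP orientation; "ft_force": force on the tool from outside, world axes, zero at the start; "moment": the same for the moment, N m; "opening": opening from 0.0 (shut) to 1.0 (fully open).
Only numpy, scipy, OpenCV 4.12 (cv2) and the standard library are available. Lean on these libraries where they do the work, as an engineer would, in place of code of your own. Each camera call takes 0.05 s, during which the arm holds its last target. There are 200 camera calls.

## Working session

There is one attempt and no reset: what is moved stays moved. The work goes in short steps, Python scripts to look and compute and a tool call to move; the robot and the scene stay as the last step left them, time stands still between calls to the robot, and variables do not carry over. Pictures are saved under pics/ and viewed, about 8 in all and at most 12, crops included, and the job is handed in when it is done.

Besides the shell and the picture viewer there is one more tool, called after ">>>" as name([rows], argument=value, ...), one row to a line, values as JSON. carry_out: Moves the arm, as the interface text tells. Shifts and turns lie within -1 to 1; 1 stands for 0.5 m of shift or 180 degrees of turn. Its arguments: {"type":"object","properties":{"grip":{"type":"array"},"linear":{"type":"array"},"turn":{"type":"array"}},"required":["grip","linear","turn"]}

```bash
mkdir -p pics; ls; python3 - <<'E'
from cell import env,cams
import cv2,numpy as np
s=env.state();print(s)
a=cams.read_camera("scene");b=cams.read_camera("side")
for n in("scene","side","wrist"):
    i=cams.camera_info(n);print(n,i["fx"],i["cx"],i["cy"],np.round(i["view"],3).tolist())
cv2.imwrite("pics/a.png",a);cv2.imwrite("pics/b.png",b)
E
```

```text
pics
{'t': 0.0, 'joints': array([ 1.00441105e+00,  4.91594285e-01,  1.55947077e+00,  9.20834057e-06,
        1.09164163e+00, -1.05595613e-01]), 'qvel': array([ 5.65470074e-05,  4.16424230e-04, -6.06228299e-04, -1.37091163e-03,
       -3.23122368e-04, -1.19499555e-05]), 'tau': array([-3.39890736e-03, -6.12636065e+01, -2.58174419e+01,  6.91151619e-02,
        4.82896809e-02, -1.18875128e-04]), 'eef_pos': array([277.74782291, 559.61047882, 199.7328275 ]), 'tcp_rot': array([-1.6837225 ,  1.56968227, -2.14451642]), 'ft_force': array([ 1.08894586,  0.37830408, -0.27638805]), 'moment': array([-0.00633378,  0.02049939, -0.02638061]), 'opening': 0.9993593985216047}
scene 427.77266341193655 253.54686451917814 185.7594485198253 [[-0.546, 0.837, -0.016, 416.258], [0.657, 0.417, -0.629, -314.186], [-0.52, -0.354, -0.777, 1788.908], [0.0, 0.0, 0.0, 1.0]]
side 390.555326714577 260.01033261975846 181.11753670006905 [[0.861, -0.508, -0.004, -595.043], [-0.32, -0.536, -0.781, 261.343], [0.394, 0.674, -0.625, 1084.59], [0.0, 0.0, 0.0, 1.0]]
wrist 312.7555566640565 256.1988490006889 189.40727512038646 [[0.444, 0.896, -0.001, -624.25], [0.867, -0.429, 0.254, -29.483], [0.227, -0.114, -0.967, 391.122], [0.0, 0.0, 0.0, 1.0]]
```

View pics/a.png

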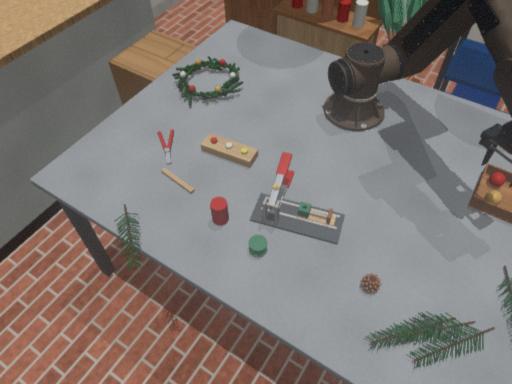

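View pics/b.png

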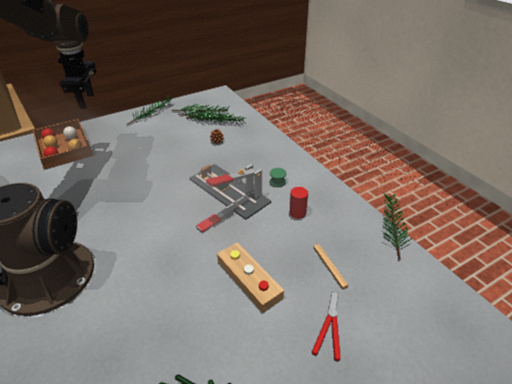

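The scene view shows the yellow button at about (244,151), the handle at (285,165), the green block at (305,209) and the tab at (332,215). In the side view yellow is at (235,254). I'll triangulate these and take zoomed crops.

```bash
cat >h.py <<'E'
import cv2,numpy as np
from cell import env,cams
def ray(n,u,v,info=None):
    i=info or cams.camera_info(n);V=np.array(i["view"]);R=V[:3,:3]
    c=-R.T@V[:3,3];d=R.T@np.array([(u-i["cx"])/i["fx"],(v-i["cy"])/i["fy"],1]);return c,d/np.linalg.norm(d)
def plane(n,p,z,info=None):
    c,d=ray(n,*p,info);return c+d*(z-c[2])/d[2]
def proj(n,P,info=None):
    i=info or cams.camera_info(n);V=np.array(i["view"]);q=V[:3,:3]@P+V[:3,3];return np.array([i["fx"]*q[0]/q[2]+i["cx"],i["fy"]*q[1]/q[2]+i["cy"]])
def blobs(img,lo,hi,amin=15):
    m=cv2.inRange(cv2.cvtColor(img,cv2.COLOR_BGR2HSV),lo,hi)
    n,_,st,ce=cv2.connectedComponentsWithStats(m);return [(ce[k].round(1).tolist(),st[k].tolist()) for k in range(1,n) if st[k][4]>=amin]
E
python3 - <<'E'
from h import *
a=cv2.imread("pics/a.png");b=cv2.imread("pics/b.png")
for n,im in(("scene",a),("side",b)):
    print(n,"Y",blobs(im,(22,120,120),(34,255,255),8));print("G",blobs(im,(60,90,30),(90,255,255),20));print("R",blobs(im,(0,180,90),(4,255,255),15))
z=lambda im,x,y,w,h:cv2.resize(im[y:y+h,x:x+w],None,fx=6,fy=6,interpolation=cv2.INTER_CUBIC)
cv2.imwrite("pics/c.png",z(a,230,145,120,100));cv2.imwrite("pics/d.png",z(b,180,155,110,95))
E
```

```text
scene Y []
G [([392.6, 12.1], [379, 0, 25, 31, 502]), ([412.9, 6.7], [407, 0, 16, 20, 183])]
R [([297.6, 3.1], [296, 0, 5, 7, 20]), ([344.2, 9.0], [339, 0, 12, 22, 144])]
side Y [([234.6, 253.7], [230, 250, 10, 9, 68])]
G [([161.9, 103.6], [158, 100, 11, 8, 20]), ([148.5, 112.5], [144, 108, 9, 8, 21]), ([218.9, 115.6], [214, 114, 13, 5, 24]), ([277.7, 172.8], [270, 168, 16, 10, 121]), ([183.1, 379.9], [176, 375, 18, 9, 69])]
R [([45.8, 131.9], [42, 129, 9, 8, 51]), ([49.2, 150.8], [44, 147, 12, 9, 84]), ([298.8, 192.3], [291, 187, 17, 11, 141]), ([263.1, 284.7], [259, 281, 9, 8, 62]), ([328.6, 336.7], [312, 315, 28, 45, 420])]
```

View pics/c.png

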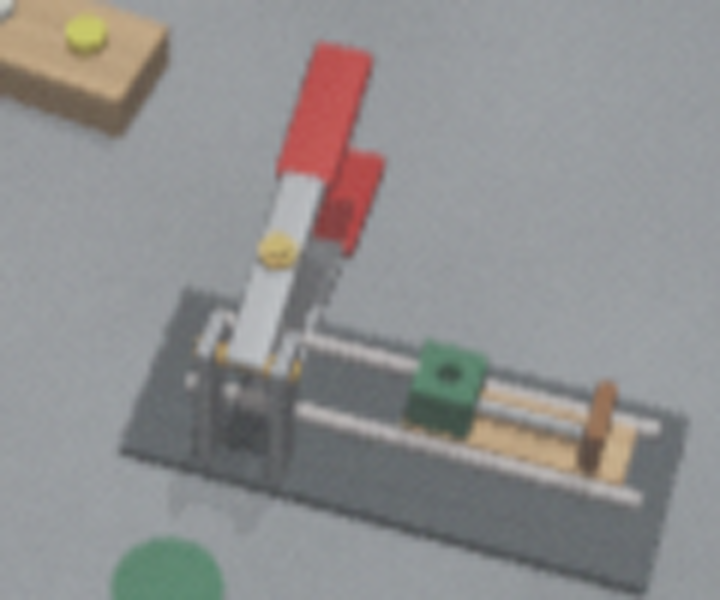

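View pics/d.png

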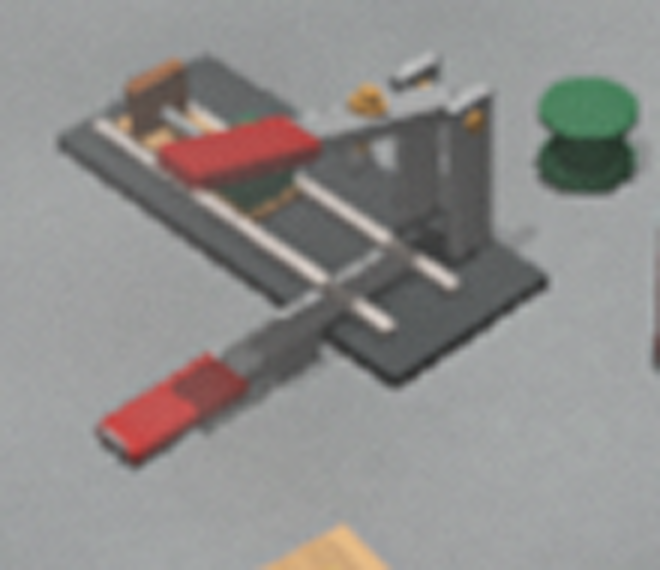

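```bash
python3 - <<'E'
from h import *
S=lambda x,y:((x+.5)/6-.5+230,(y+.5)/6-.5+145)
D=lambda x,y:((x+.5)/6-.5+180,(y+.5)/6-.5+155)
print("yel",plane("scene",S(86,31),48),plane("side",(234.6,253.2),48))
print("sock",plane("scene",S(450,374),54));print("tab",plane("scene",S(607,386),57),"tab side",plane("side",D(156,80),57))
for p in((188,290),(120,452),(645,588),(688,418)):print("plate",plane("scene",S(*p),10)[:2])
for p in((208,55),(60,143),(398,380),(548,280)):print("plateS",plane("side",D(*p),10)[:2])
def tri(p,q):
    a,d=ray("scene",*p);b,e=ray("side",*q);t=np.linalg.lstsq(np.c_[d,-e],b-a,rcond=None)[0];x,y=a+d*t[0],b+e*t[1];return (x+y)/2,np.linalg.norm(x-y)
print("handle",tri(S(325,112),D(240,149)))
print("handle152",plane("scene",S(325,112),152),plane("side",D(240,149),152))
E
```

```text
yel [ 468.49253273 -233.28442254   48.        ] [ 470.53219771 -235.38475753   48.        ]
sock [582.49291876  85.38943037  54.        ]
tab [545.687802   162.45340372  57.        ] tab side [560.71405928 156.53644165  57.        ]
plate [581.38726512 -86.53875315]
plate [698.92045647 -56.82536647]
plate [621.07992748 229.41529275]
plate [507.5790529  200.45503784]
plateS [622.15916895 223.89498496]
plateS [507.4902785  188.14333856]
plateS [583.27417527 -93.87697579]
plateS [693.81465833 -66.69257607]
handle (array([528.66570404, -32.40205487, 147.72731628]), np.float64(3.6421776840676277))
handle152 [530.24588949 -29.76648107 152.        ] [527.59323625 -39.21005779 152.        ]
```

```bash
cat >>h.py <<'E'
from scipy.spatial.transform import Rotation as Ro
def tool():
    s=env.state();R=Ro.from_euler("xyz",s["tcp_rot"]).as_matrix();return s,R
def goto(P,jaw):
    "needed shift (tool axes, mm) and turn (deg) to TCP P, jaw axis at yaw jaw deg mod 180"
    s,R=tool();y=np.degrees(np.arctan2(R[1,1],R[0,1]));d=(jaw-y+90)%180-90
    print("t",round(s["t"],2),"tcp",s["eef_pos"].round(1),"jaw",y.round(2),"F",s["ft_force"].round(1),"op",round(s["opening"],3),"j6",s["joints"][5].round(2))
    print("shift",(R.T@(np.array(P)-s["eef_pos"])).round(1),"scaled",(R.T@(np.array(P)-s["eef_pos"])/500).round(4),"tool turn",round(-d,2),"scaled",round(-d/180,4));print(R.round(3).tolist())
E
python3 - <<'E'
from h import *
y=plane("side",(234.6,253.2),48);r=plane("side",(263.1,284.2),48);d=r-y;print(d,np.linalg.norm(d),np.degrees(np.arctan2(d[1],d[0])))
goto([469.5,-234.3,150],np.degrees(np.arctan2(d[1],d[0]))+90)
E
```

```text
[ 1.48433303e+01 -1.28981076e+02  1.13686838e-13] 129.83236294631888 -83.43519737378023
t 0.1 tcp [277.8 559.6 199.8] jaw 63.6 F [ 0.3 -0.7 -0.1] op 1.002 j6 -0.11
shift [  50.4 -625.8  524.8] scaled [ 0.1008 -1.2516  1.0495] tool turn 57.03 scaled 0.3169
[[-0.001, 0.445, 0.896], [-0.001, 0.896, -0.445], [-1.0, -0.001, -0.0]]
```

```bash
cat >>h.py <<'E'
def plan(wps,jaw,step=42,start=None):
    "rows through TCP waypoints; turn spread over the first rows"
    s,R=tool();p=s["eef_pos"].copy();y=np.degrees(np.arctan2(R[1,1],R[0,1]));d=-((jaw-y+90)%180-90)
    n=max(1,int(np.ceil(abs(d)/8.3)));pts=[]
    for w in wps:
        w=np.array(w,float);k=int(np.ceil(np.linalg.norm(w-p)/step));pts+= [p+(w-p)*(i+1)/k for i in range(k)];p=w
    prev=s["eef_pos"];rows=[]
    while len(pts)<n:pts.append(pts[-1])
    cmd=prev.copy()
    for i,q in enumerate(pts):
        l=(R.T@(q-cmd)/500).round(3);t=round(d/n/180,4) if i<n else 0
        cmd=cmd+R@l*500;R=R@Ro.from_euler("x",t*180,degrees=True).as_matrix();rows.append((l.tolist(),t))
    for i in range(0,len(rows),5):print([r[0] for r in rows[i:i+5]],[r[1] for r in rows[i:i+5]])
    print("end",cmd.round(1))
E
python3 - <<'E'
from h import *
plan([[460,300,210],[490,-80,210],[455,-232,150]],6.57)
E
```

```text
[[-0.003, -0.038, 0.07], [-0.002, -0.028, 0.074], [-0.003, -0.016, 0.077], [-0.002, -0.006, 0.08], [-0.003, 0.006, 0.079]] [np.float64(0.0453), np.float64(0.0453), np.float64(0.0453), np.float64(0.0453), np.float64(0.0453)]
[[-0.002, 0.016, 0.077], [-0.003, 0.028, 0.074], [-0.002, 0.038, 0.07], [-0.0, -0.003, 0.076], [0.0, -0.002, 0.077]] [np.float64(0.0453), np.float64(0.0453), 0, 0, 0]
[[0.0, -0.003, 0.076], [0.0, -0.003, 0.076], [0.0, -0.002, 0.076], [0.0, -0.003, 0.076], [0.0, -0.003, 0.076]] [0, 0, 0, 0, 0]
[[0.0, -0.002, 0.077], [0.0, -0.003, 0.076], [0.001, -0.003, 0.076], [0.03, -0.026, 0.074], [0.03, -0.026, 0.073]] [0, 0, 0, 0, 0]
[[0.03, -0.026, 0.074], [0.03, -0.026, 0.073]] [0, 0]
end [ 454.8 -232.   149.9]
```

>>> carry_out([
  [-0.003, -0.038, 0.07],
  [-0.002, -0.028, 0.074],
  [-0.003, -0.016, 0.077],
  [-0.002, -0.006, 0.08],
  [-0.003, 0.006, 0.079],
], grip=[-0.3, -0.3, -0.3, -0.3, -0.3], turn=[0.0453, 0.0453, 0.0453, 0.0453, 0.0453])

```text
t: 0.6
eef_pos: [392.6, 396.0, 206.6]
tcp_rot: [-1.39, 1.57, -2.569]
ft_force: [-0.2, 1.0, -0.3]
opening: 0.666
```

>>> carry_out([
  [-0.002, 0.016, 0.077],
  [-0.003, 0.028, 0.074],
  [-0.002, 0.038, 0.07],
  [0, -0.003, 0.076],
  [0, -0.002, 0.077],
], grip=[-0.3, -0.3, -0.3, -0.3, -0.3], turn=[0.0453, 0.0453, 0, 0, 0])

```text
t: 1.1
eef_pos: [466.5, 222.4, 209.9]
tcp_rot: [-1.428, 1.57, -2.885]
ft_force: [1.4, -0.5, 0.4]
opening: 0.65
```

>>> carry_out([
  [0, -0.003, 0.076],
  [0, -0.003, 0.076],
  [0, -0.002, 0.076],
  [0, -0.003, 0.076],
  [0, -0.003, 0.076],
], grip=[-0.3, -0.3, -0.3, -0.3, -0.3], turn=[0, 0, 0, 0, 0])

```text
t: 1.6
eef_pos: [480.7, 32.9, 210.2]
tcp_rot: [-2.13, 1.571, 2.696]
ft_force: [0.3, 1.0, 0.7]
opening: 0.651
```

>>> carry_out([
  [0, -0.002, 0.077],
  [0, -0.003, 0.076],
  [0.001, -0.003, 0.076],
  [0.03, -0.026, 0.074],
  [0.03, -0.026, 0.073],
], grip=[-0.3, -0.3, -0.3, -0.3, -0.3], turn=[0, 0, 0, 0, 0])

```text
t: 2.1
eef_pos: [472.1, -157.3, 179.4]
tcp_rot: [1.131, 1.57, -0.325]
ft_force: [0.4, 0.0, 0.1]
opening: 0.65
```

>>> carry_out([
  [0.03, -0.026, 0.074],
  [0.03, -0.026, 0.073],
  [0, 0, 0],
  [0, 0, 0],
], grip=[-0.3, -0.3, -0.3, -0.3], turn=[0, 0, 0, 0])

```text
t: 2.5
eef_pos: [454.5, -232.1, 149.4]
tcp_rot: [-2.425, 1.569, 2.399]
ft_force: [-1.0, 0.4, -0.0]
opening: 0.65
```

```bash
python3 - <<'E'
from h import *
goto([469.5,-234.3,52.5],6.57)
i=cams.camera_info("wrist");w=cams.read_camera("wrist");cv2.imwrite("pics/e.png",w)
for c,_ in (B:=blobs(w,(22,100,100),(36,255,255),60)):print("Y",c,_,plane("wrist",c,47,i).round(1))
for c,_ in blobs(w,(0,170,90),(6,255,255),60):print("R",c,_,plane("wrist",c,47,i).round(1))
print(proj("wrist",[469.5,-234.3,48],i))
E
```

```text
t 2.5 tcp [ 454.5 -232.1  149.4] jaw 6.41 F [-1.   0.4 -0. ] op 0.65 j6 -0.71
shift [96.8 14.7  3.9] scaled [0.1937 0.0294 0.0079] tool turn -0.16 scaled -0.0009
[[-0.001, 0.994, 0.112], [0.001, 0.112, -0.994], [-1.0, -0.001, -0.001]]
Y [271.8, 186.2] [259, 172, 27, 29, 605] [ 469.3 -231.9   47. ]
R [274.5, 2.0] [258, 0, 47, 7, 191] [452.  -76.8  47. ]
R [271.4, 304.2] [260, 292, 24, 26, 485] [ 484.8 -358.9   47. ]
[271.77619115 188.96520293]
```

View pics/e.png

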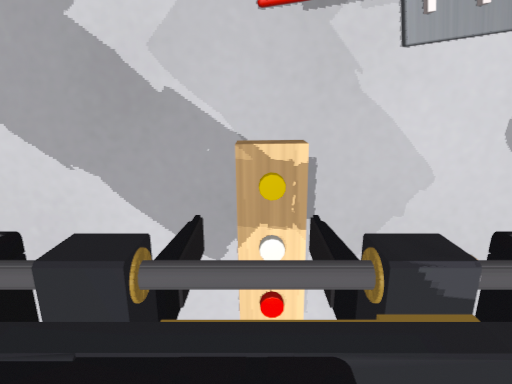

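The wrist view shows the yellow head at (272,186), which gives (469.3, −231.9). The path down is clear, so I'll descend and grasp.

>>> carry_out([
  [0.04, 0.0294, 0.003],
  [0.06, 0, 0],
  [0.06, 0, 0],
  [0.034, 0, 0],
  [0, 0, 0],
], grip=[-0.3, -0.3, -0.3, -0.3, -0.3], turn=[0, 0, 0, 0, 0])

```text
t: 3.05
eef_pos: [469.4, -229.8, 51.5]
tcp_rot: [-2.326, 1.568, 2.502]
ft_force: [0.1, -0.5, 0.5]
opening: 0.646
```

>>> carry_out([
  [0, 0, 0],
  [0, 0, 0],
  [0, 0, 0],
  [0, 0, 0],
  [0, 0, 0],
], grip=[1, 1, 1, 1, 1], turn=[0, 0, 0, 0, 0])

```text
t: 3.55
eef_pos: [469.9, -231.7, 53.3]
tcp_rot: [1.012, 1.57, -0.445]
ft_force: [0.4, 0.4, -0.3]
opening: 0.285
```

>>> carry_out([
  [0, 0, 0],
  [-0.02, 0, 0],
  [-0.06, 0, 0],
  [-0.08, 0, 0],
  [-0.08, 0, 0],
], grip=[1, 1, 1, 1, 1], turn=[0, 0, 0, 0, 0])

```text
t: 4.05
eef_pos: [469.4, -231.4, 174.7]
tcp_rot: [-2.452, 1.57, 2.374]
ft_force: [0.5, -0.5, -1.0]
opening: 0.002
```

```bash
python3 - <<'E'
from h import *
# stop over socket: button 102mm view: TCP z for socket-plane view =54+102
plan([[480,-150,190],[490,-40,225],[500,60,225],[567,88,190]],15)
goto([0,0,0],15)
E
```

```text
[[-0.015, 0.02, -0.08], [-0.016, 0.025, -0.078], [-0.023, 0.026, -0.069], [-0.023, 0.025, -0.069], [-0.023, 0.026, -0.069]] [np.float64(-0.0236), np.float64(-0.0236), 0, 0, 0]
[[-0.0, 0.023, -0.063], [-0.0, 0.024, -0.062], [-0.0, 0.024, -0.063], [0.035, 0.072, -0.01], [0.035, 0.072, -0.009]] [0, 0, 0, 0, 0]
end [567.2  87.9 189.8]
t 4.05 tcp [ 469.4 -231.4  174.7] jaw 6.51 F [ 0.5 -0.5 -1. ] op 0.002 j6 -0.7
shift [ 175.  -440.1 -283.1] scaled [ 0.35   -0.8802 -0.5662] tool turn -8.49 scaled -0.0472
[[-0.0, 0.994, 0.113], [0.0, 0.113, -0.994], [-1.0, -0.0, -0.0]]
```

The fingers shut completely, so the grasp missed. I'll look before trying again.

```bash
python3 - <<'E'
from h import *
i=cams.camera_info("wrist");w=cams.read_camera("wrist");a=cams.read_camera("side")
for c,_ in blobs(w,(22,100,100),(36,255,255),60):print("Y",c,_,plane("wrist",c,47,i).round(1))
print(blobs(a,(22,120,120),(34,255,255),8))
z=cv2.resize(a[190:320,180:330],None,fx=3,fy=3)
cv2.imwrite("pics/f.png",np.hstack([cv2.resize(w,(440,330)),cv2.copyMakeBorder(z,0,0,0,0,0)[:330,:340]]))
E
```

```text
Y [255.9, 180.6] [244, 168, 25, 26, 530] [ 469.2 -233.4   47. ]
[([234.3, 254.5], [231, 251, 8, 8, 52])]
```

View pics/f.png

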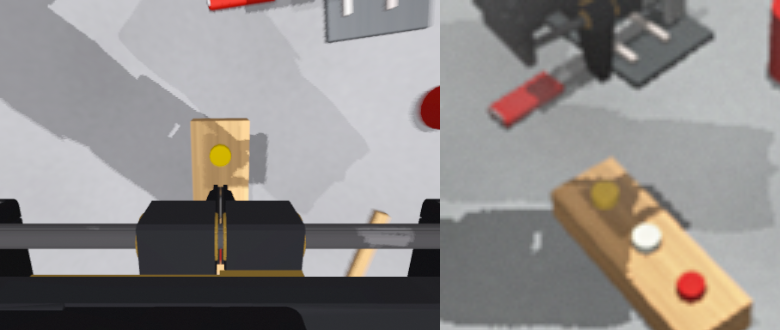

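The button is still in its hole (wrist (256,181), 469/−233). I lifted before the fingers had built up force. I'll retry slightly lower and wait longer.

>>> carry_out([
  [0, 0, 0.002],
  [0, 0, 0],
  [0.04, 0, 0],
  [0.07, 0, 0],
  [0.07, 0, 0],
], grip=[0, 0, 0, 0, 0], turn=[0, 0, 0, 0, 0])

```text
t: 4.65
eef_pos: [469.5, -232.3, 81.0]
tcp_rot: [-2.376, 1.57, 2.45]
ft_force: [0.6, 0.2, -1.2]
opening: 0.372
```

>>> carry_out([
  [0.04, 0, 0],
  [0.022, 0, 0],
  [0, 0, 0],
  [0, 0, 0],
  [0, 0, 0],
], grip=[0, 0, 0, 1, 1], turn=[0, 0, 0, 0, 0])

```text
t: 5.15
eef_pos: [470.3, -232.8, 52.7]
tcp_rot: [0.937, 1.569, -0.52]
ft_force: [-0.3, 0.8, 1.1]
opening: 0.384
```

>>> carry_out([
  [0, 0, 0],
  [0, 0, 0],
  [0, 0, 0],
  [0, 0, 0],
  [0, 0, 0],
], grip=[1, 1, 1, 1, 1], turn=[0, 0, 0, 0, 0])

```text
t: 5.65
eef_pos: [469.9, -232.6, 51.9]
tcp_rot: [1.657, 1.571, 0.2]
ft_force: [0.3, -0.0, 0.2]
opening: 0.018
```

```bash
python3 - <<'E'
from h import *
w=cams.read_camera("wrist");a=cams.read_camera("side");b=cams.read_camera("scene")
z=cv2.resize(a[210:310,190:290],(400,400),interpolation=cv2.INTER_CUBIC);y=cv2.resize(b[100:180,200:280],(400,400),interpolation=cv2.INTER_CUBIC)
cv2.imwrite("pics/g.png",np.hstack([z,y]))
print(blobs(a,(22,120,120),(34,255,255),8),proj("side",[469.9,-232.6,38]),proj("scene",[469.9,-232.6,38]))
E
```

```text
[([234.4, 254.8], [231, 251, 8, 8, 51])] [234.09624152 255.01606152] [243.94760344 151.91091993]
```

View pics/g.png

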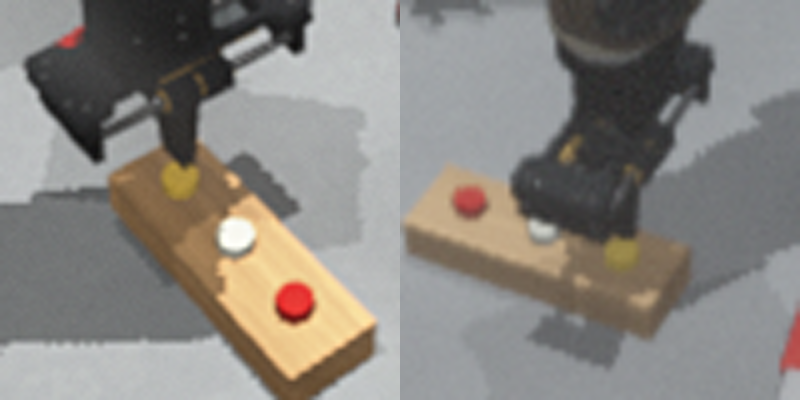

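Side crop: the shut fingertip is at (182,163), just above the yellow head. Scene crop: tip at about (622,240). The tip looks higher than reported, so I'll triangulate it.

```bash
python3 - <<'E'
from h import *
D=lambda x,y:((x+.5)/4-.5+190,(y+.5)/4-.5+210)
S=lambda x,y:((x+.5)/5-.5+200-80,(y+.5)/5-.5+100)
def tri(p,q):
    a,d=ray("scene",*p);b,e=ray("side",*q);t=np.linalg.lstsq(np.c_[d,-e],b-a,rcond=None)[0];x,y=a+d*t[0],b+e*t[1];return (x+y)/2,np.linalg.norm(x-y)
print(tri(S(622,238),D(184,163)))
print("head",tri(S(622,248),D(181,178)), "from first",tri((243.9,150),(234.6,253.2)))
print("white",tri(S(543,228),D(236,232)))
s=env.state();print(s["eef_pos"],s["joints"],s["opening"])
E
```

```text
(array([ 470.67502648, -234.96101426,   60.64701694]), np.float64(7.185164636576701))
head (array([ 468.05471841, -236.20286098,   47.52141764]), np.float64(5.317260515671782)) from first (array([ 470.03890072, -233.71756638,   47.13413259]), np.float64(2.4363208080497847))
white (array([ 479.71917355, -297.55672436,   46.53653695]), np.float64(0.9035417641187741))
[ 469.88063135 -232.55681793   51.80400617] [-5.85661237e-01  5.58426560e-01  1.94787301e+00  1.54882023e-04
  6.35292477e-01 -6.99613286e-01] 0.001418548529030518
```

The fingertips are evidently at 50 mm or higher while the TCP reads 52. I'll open and feel my way down in small steps.

>>> carry_out([
  [0, 0, 0],
  [0, 0, 0],
  [0, 0, 0],
  [0.006, 0, 0],
  [0.004, 0, 0],
], grip=[0.1, 0.1, 0.1, 0.1, 0.1], turn=[0, 0, 0, 0, 0])

```text
t: 6.3
eef_pos: [469.8, -232.5, 46.6]
tcp_rot: [-3.029, 1.571, 1.798]
ft_force: [-0.6, -1.0, -0.3]
opening: 0.366
```

>>> carry_out([
  [0.004, 0, 0],
  [0.002, 0, 0],
  [0, 0, 0],
], grip=[0.1, 0.1, 0.1], turn=[0, 0, 0])

```text
t: 6.6
eef_pos: [469.8, -232.5, 43.6]
tcp_rot: [-2.549, 1.57, 2.277]
ft_force: [-0.1, -0.9, 0.2]
opening: 0.449
```

>>> carry_out([
  [0.002, 0, 0],
  [0.002, 0, 0],
  [0, 0, 0],
], grip=[0.1, 0.1, 0.1], turn=[0, 0, 0])

```text
t: 6.9
eef_pos: [469.8, -232.5, 41.7]
tcp_rot: [-2.896, 1.571, 1.93]
ft_force: [0.2, 0.5, -0.3]
opening: 0.452
```

>>> carry_out([
  [0.002, 0, 0],
  [0.002, 0, 0],
  [0, 0, 0],
], grip=[0.1, 0.1, 0.1], turn=[0, 0, 0])

```text
t: 7.2
eef_pos: [469.8, -232.5, 39.7]
tcp_rot: [-2.687, 1.571, 2.14]
ft_force: [0.5, 0.1, 0.4]
opening: 0.446
```

```bash
python3 - <<'E'
from h import *
a=cams.read_camera("side");b=cams.read_camera("scene")
z=cv2.resize(a[220:280,200:260],(400,400),interpolation=cv2.INTER_CUBIC);y=cv2.resize(b[120:170,215:265],(400,400),interpolation=cv2.INTER_CUBIC)
cv2.imwrite("pics/g2.png",np.hstack([z,y]));print(env.state()["ft_force"],env.state()["eef_pos"])
E
```

```text
[-0.61858165 -0.86235108 -0.26752913] [ 469.87185995 -232.55901154   39.78257206]
```

View pics/g2.png

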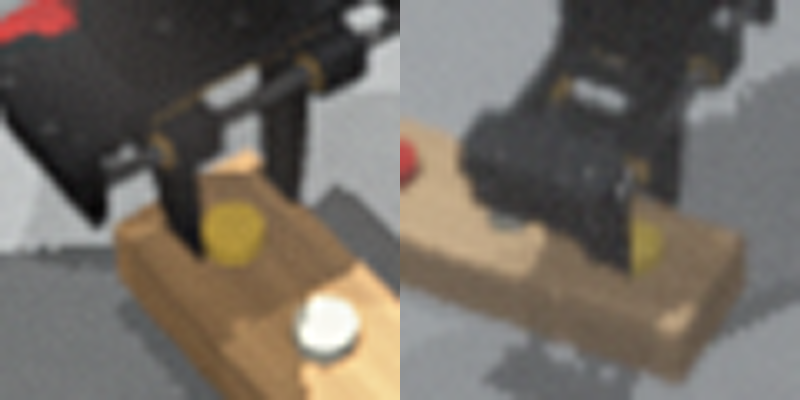

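Now the fingers straddle the head (side crop: tips at about (203,258) and (300,205), head at (233,235)). Closing.

>>> carry_out([
  [0, 0, 0],
  [0, 0, 0],
  [0, 0, 0],
  [0, 0, 0],
  [0, 0, 0],
], grip=[1, 1, 1, 1, 1], turn=[0, 0, 0, 0, 0])

```text
t: 7.8
eef_pos: [469.9, -232.6, 39.8]
tcp_rot: [2.646, 1.571, 1.189]
ft_force: [-0.1, -0.0, -0.4]
opening: 0.088
```

>>> carry_out([
  [0, 0, 0],
  [0, 0, 0],
  [0, 0, 0],
], grip=[1, 1, 1], turn=[0, 0, 0])

```text
t: 8.1
eef_pos: [469.9, -232.6, 39.8]
tcp_rot: [1.885, 1.571, 0.428]
ft_force: [-0.1, 0.6, 0.0]
opening: -0.001
```

```bash
python3 - <<'E'
from h import *
i=cams.camera_info("wrist");w=cams.read_camera("wrist");a=cams.read_camera("side");b=cams.read_camera("scene")
s=env.state();p=s["eef_pos"]
print([proj("wrist",p-[0,0,dz],i).round(0) for dz in(-20,0,14)],blobs(w,(22,100,80),(36,255,255),60))
V=np.array(i["view"]);print("cam in world",(-V[:3,:3].T@V[:3,3]).round(1),V[2,:3].round(3))
print(blobs(a,(20,100,80),(36,255,255),8),blobs(b,(20,100,80),(36,255,255),8))
z=cv2.resize(a[220:280,205:255],(330,396),interpolation=cv2.INTER_CUBIC);y=cv2.resize(b[120:170,215:265],(396,396),interpolation=cv2.INTER_CUBIC)
cv2.imwrite("pics/k.png",np.hstack([cv2.resize(w[60:384,140:380],None,fx=396/324,fy=396/324)[:396],z,np.zeros((396,4,3),np.uint8)]))
cv2.imwrite("pics/k2.png",y)
E
```

```text
[array([256., 236.]), array([256., 224.]), array([256., 216.])] [([254.9, 217.4], [234, 204, 43, 44, 648])]
cam in world [ 461.9 -161.9  225. ] [ 0.029 -0.253 -0.967]
[([392.1, 197.6], [391, 196, 3, 5, 9]), ([400.7, 213.4], [399, 211, 4, 6, 9]), ([395.2, 214.4], [392, 213, 6, 4, 9]), ([395.1, 220.0], [393, 218, 6, 6, 14]), ([234.2, 255.5], [230, 251, 10, 9, 56])] [([244.0, 151.4], [241, 149, 7, 6, 28]), ([275.6, 186.9], [274, 185, 4, 4, 10]), ([494.8, 195.1], [492, 193, 6, 5, 16])]
```

View pics/k.png

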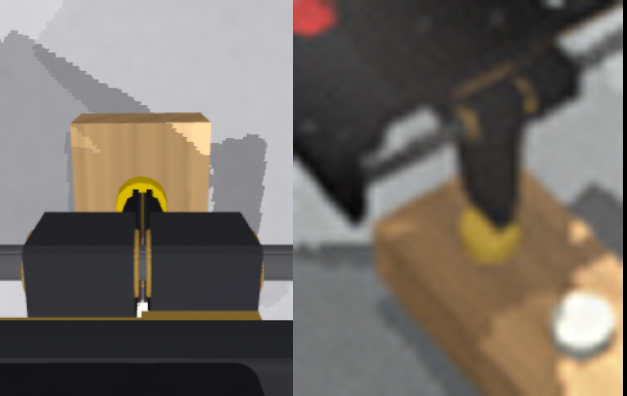

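Closed fingers sit above the head: the wrist crop (tip at 142,190) and the side crop (tip at 503,228) both show them in front of it from opposite sides, and there is no contact force. The tips are really about 25 mm higher than the nominal offset says. I'll open and feel my way lower.

>>> carry_out([
  [0, 0, 0],
  [0, 0, 0],
  [0, 0, 0],
  [0, 0, 0],
  [0, 0, 0],
], grip=[0.1, 0.1, 0.1, 0.1, 0.1], turn=[0, 0, 0, 0, 0])

```text
t: 8.75
eef_pos: [469.9, -232.6, 39.8]
tcp_rot: [2.66, 1.571, 1.203]
ft_force: [-0.1, -0.2, 0.3]
opening: 0.372
```

>>> carry_out([
  [0.004, 0, 0],
  [0.004, 0, 0],
  [0.004, 0, 0],
  [0, 0, 0],
], grip=[0.1, 0.1, 0.1, 0.1], turn=[0, 0, 0, 0])

```text
t: 9.15
eef_pos: [469.7, -232.5, 33.5]
tcp_rot: [-2.477, 1.57, 2.349]
ft_force: [0.3, -0.0, -1.2]
opening: 0.454
```

>>> carry_out([
  [0.003, 0, 0],
  [0.003, 0, 0],
  [0, 0, 0],
], grip=[0.1, 0.1, 0.1], turn=[0, 0, 0])

```text
t: 9.45
eef_pos: [469.8, -232.5, 30.6]
tcp_rot: [-2.511, 1.57, 2.315]
ft_force: [1.2, -0.4, -0.5]
opening: 0.448
```

>>> carry_out([
  [0.002, 0, 0],
  [0.002, 0, 0],
  [0, 0, 0],
], grip=[0.1, 0.1, 0.1], turn=[0, 0, 0])

```text
t: 9.75
eef_pos: [469.9, -232.5, 28.7]
tcp_rot: [-2.931, 1.571, 1.896]
ft_force: [-0.1, 0.2, 0.8]
opening: 0.45
```

>>> carry_out([
  [0.002, 0, 0],
  [0, 0, 0],
], grip=[0.1, 0.1], turn=[0, 0])

```text
t: 9.95
eef_pos: [469.8, -232.5, 27.7]
tcp_rot: [-3.049, 1.571, 1.777]
ft_force: [0.0, 0.5, -0.1]
opening: 0.448
```

>>> carry_out([
  [0.002, 0, 0],
  [0, 0, 0],
], grip=[0.1, 0.1], turn=[0, 0])

```text
t: 10.15
eef_pos: [469.8, -232.5, 26.7]
tcp_rot: [-2.678, 1.571, 2.149]
ft_force: [-0.2, -0.2, 0.2]
opening: 0.451
```

>>> carry_out([
  [0, 0, 0],
  [0, 0, 0],
  [0, 0, 0],
  [0, 0, 0],
  [0, 0, 0],
], grip=[1, 1, 1, 1, 1], turn=[0, 0, 0, 0, 0])

```text
t: 10.65
eef_pos: [469.9, -232.6, 26.8]
tcp_rot: [1.766, 1.571, 0.309]
ft_force: [-0.7, 0.5, -0.7]
opening: 0.262
```

>>> carry_out([
  [0, 0, 0],
  [0, 0, 0],
  [0, 0, 0],
], grip=[1, 1, 1], turn=[0, 0, 0])

```text
t: 10.95
eef_pos: [469.9, -232.6, 26.8]
tcp_rot: [1.965, 1.571, 0.508]
ft_force: [0.0, 0.5, 0.4]
opening: 0.259
```

Held (opening 0.26, about 25 mm). This fixes the true offset: stud tip = TCP z − 18.8. Now lift and carry to a view point beside the socket.

>>> carry_out([
  [-0.01, 0, 0],
  [-0.04, 0, 0],
  [-0.07, 0, 0],
  [-0.08, 0, 0],
  [-0.04, 0, 0],
], grip=[1, 1, 1, 1, 1], turn=[0, 0, 0, 0, 0])

```text
t: 11.45
eef_pos: [470.5, -232.9, 150.0]
tcp_rot: [0.898, 1.567, -0.559]
ft_force: [-0.0, -0.2, -1.2]
opening: 0.259
```

```bash
python3 - <<'E'
from h import *
plan([[480,-150,195],[495,-50,220],[500,20,220],[571,43,200]],15)
print(env.state()["opening"],env.state()["ft_force"])
E
```

```text
[[-0.03, 0.013, -0.054], [-0.03, 0.016, -0.053], [-0.03, 0.021, -0.052], [-0.017, 0.027, -0.062], [-0.017, 0.027, -0.061]] [np.float64(-0.0235), np.float64(-0.0235), 0, 0, 0]
[[-0.016, 0.027, -0.062], [-0.001, 0.023, -0.067], [0.0, 0.023, -0.066], [0.02, 0.074, -0.004], [0.021, 0.074, -0.004]] [0, 0, 0, 0, 0]
end [570.7  43.1 199.8]
0.25917044679884826 [-0.03151201 -0.16515081 -1.16164893]
```

>>> carry_out([
  [-0.03, 0.013, -0.054],
  [-0.03, 0.016, -0.053],
  [-0.03, 0.021, -0.052],
  [-0.017, 0.027, -0.062],
  [-0.017, 0.027, -0.061],
], grip=[1, 1, 1, 1, 1], turn=[-0.0235, -0.0235, 0, 0, 0])

```text
t: 11.95
eef_pos: [489.7, -82.1, 209.8]
tcp_rot: [1.15, 1.57, -0.159]
ft_force: [-0.6, -0.3, -0.3]
opening: 0.26
```

>>> carry_out([
  [-0.016, 0.027, -0.062],
  [-0.001, 0.023, -0.067],
  [0, 0.023, -0.066],
  [0.02, 0.074, -0.004],
  [0.021, 0.074, -0.004],
], grip=[1, 1, 1, 1, 1], turn=[0, 0, 0, 0, 0])

```text
t: 12.45
eef_pos: [571.0, 44.8, 197.7]
tcp_rot: [1.299, 1.569, -0.009]
ft_force: [1.0, -1.4, 0.2]
opening: 0.26
```

>>> carry_out([
  [0, 0, 0],
  [0, 0, 0],
  [0, 0, 0],
], grip=[1, 1, 1], turn=[0, 0, 0])

```text
t: 12.75
eef_pos: [569.5, 43.1, 197.2]
tcp_rot: [-1.983, 1.571, 2.99]
ft_force: [0.6, -0.4, -1.1]
opening: 0.262
```

```bash
python3 - <<'E'
from h import *
goto([582,85,100],15)
i=cams.camera_info("wrist");w=cams.read_camera("wrist");cv2.imwrite("pics/l.png",w)
for c,st in blobs(w,(55,60,20),(95,255,255),150):print("G",c,st,plane("wrist",c,54,i).round(1))
print("Y",blobs(w,(22,100,60),(36,255,255),60))
print("proj",proj("wrist",[582.5,85.4,54],i))
E
```

```text
t 12.75 tcp [569.5  43.1 197.2] jaw 14.97 F [ 0.6 -0.4 -1.1] op 0.262 j6 -0.3
shift [ 97.2  22.9 -37.3] scaled [ 0.1943  0.0458 -0.0745] tool turn -0.03 scaled -0.0002
[[-0.0, 0.966, 0.258], [0.0, 0.258, -0.966], [-1.0, -0.0, -0.0]]
G [278.9, 140.5] [262, 123, 35, 36, 1132] [582.6  85.3  54. ]
G [415.8, 227.7] [384, 199, 65, 58, 2699] [757.7  31.7  54. ]
Y [([256.1, 234.3], [234, 211, 45, 47, 1701])]
proj [278.84279946 140.36921591]
```

View pics/l.png

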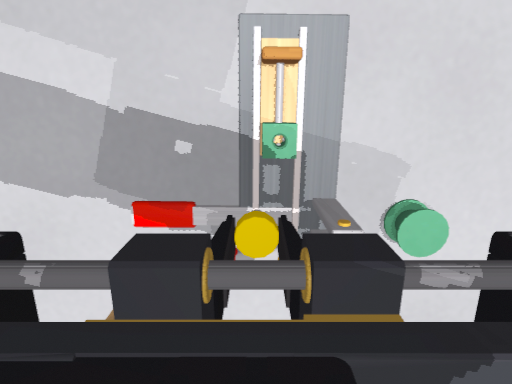

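Wrist view: socket hole at (279,140), which agrees with the scene estimate (582.6, 85.3). The rails are vertical in the image, so the yaw is right. The held button is at (256,234).

```bash
python3 - <<'E'
from h import *
i=cams.camera_info("wrist");w=cv2.imread("pics/l.png")
h=cv2.cvtColor(w,cv2.COLOR_BGR2HSV);m=cv2.inRange(h,(22,100,60),(36,255,255));c=max(cv2.findContours(m,0,1)[0],key=cv2.contourArea);e=cv2.fitEllipse(c);print(e)
for z in(214,218):
    for q in(e[0],):
        P=plane("wrist",q,z,i);print(P)
s,R=tool();d=np.array([582.6,85.3,0])-P;d[2]=0;print("delta",d,R.T@d/500,s["eef_pos"])
# hole centre
g=w[123:159,262:297];v=cv2.cvtColor(g,cv2.COLOR_BGR2HSV);mm=(v[...,0]<55)|(v[...,0]>95);mm[:6]=0;mm[-10:]=0;mm[:,:6]=0;mm[:,-6:]=0;y,x=np.nonzero(mm);print("hole",x.mean()+262,y.mean()+123,len(x),plane("wrist",(x.mean()+262,y.mean()+123),54,i))
for p in((262,46),(302,46),(302,60),(262,60)):print(plane("wrist",p,57,i))
E
```

```text
((256.0727844238281, 234.26661682128906), (44.843170166015625, 46.473350524902344), 5.541594505310059)
[569.52542444  42.79097087 214.        ]
[569.09052992  44.42509519 218.        ]
delta [13.50947008 40.87490481  0.        ] [ 9.64501839e-06  4.71977503e-02 -7.20099075e-02] [569.58975806  42.99494811 197.37903451]
hole 278.1904761904762 139.22619047619048 84 [581.67825889  86.23751023  54.        ]
[541.87238002 167.86181641  57.        ]
[578.98641097 177.79328298  57.        ]
[582.67981739 165.80129952  57.        ]
[545.17132929 155.76403973  57.        ]
```

>>> carry_out([
  [0, 0.0469, -0.0748],
  [0.06, 0, 0],
  [0.08, 0, 0],
  [0.06, 0, 0],
  [0.04, 0, 0],
], grip=[1, 1, 1, 1, 1], turn=[0, 0, 0, 0, 0])

```text
t: 13.3
eef_pos: [582.2, 85.1, 75.6]
tcp_rot: [-1.848, 1.57, 3.125]
ft_force: [0.7, -1.0, -0.9]
opening: 0.264
```

>>> carry_out([
  [0, 0, 0],
  [0, 0, 0],
  [0, 0, 0],
], grip=[1, 1, 1], turn=[0, 0, 0])

```text
t: 13.6
eef_pos: [583.9, 85.4, 78.5]
tcp_rot: [1.378, 1.568, 0.068]
ft_force: [-0.5, -1.0, -0.3]
opening: 0.261
```

```bash
python3 - <<'E'
from h import *
goto([582.4,85.5,52.8],15)
i=cams.camera_info("wrist");w=cams.read_camera("wrist");cv2.imwrite("pics/m.png",w[100:340,150:400])
E
```

```text
t 13.6 tcp [583.9  85.4  78.5] jaw 14.96 F [-0.5 -1.  -0.3] op 0.261 j6 -0.23
shift [25.7 -1.5 -0.5] scaled [ 0.0515 -0.003  -0.0011] tool turn -0.04 scaled -0.0002
[[0.002, 0.966, 0.258], [0.0, 0.258, -0.966], [-1.0, 0.002, 0.0]]
```

View pics/m.png

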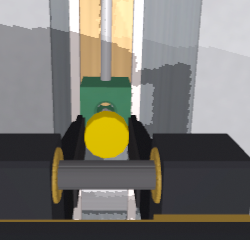

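Aligned in the crop: hole at (106,103), button at (106,135). Inserting stepwise.

>>> carry_out([
  [0.008, 0, 0],
  [0.006, 0, 0],
  [0.006, 0, 0],
  [0, 0, 0],
], grip=[1, 1, 1, 1], turn=[0, 0, 0, 0])

```text
t: 14.05
eef_pos: [583.1, 85.6, 66.4]
tcp_rot: [-1.903, 1.57, 3.071]
ft_force: [-0.6, -0.2, 0.9]
opening: 0.261
```

```bash
python3 -c "
from h import *
goto([582.4,85.5,53.5],15);print(env.state()['moment'])"
```

```text
t 14.05 tcp [583.1  85.6  66.4] jaw 14.99 F [-0.6 -0.2  0.9] op 0.261 j6 -0.23
shift [12.9 -0.7 -0.1] scaled [ 0.0258 -0.0013 -0.0002] tool turn -0.01 scaled -0.0001
[[-0.001, 0.966, 0.259], [0.0, 0.259, -0.966], [-1.0, -0.001, -0.0]]
[-0.07648406 -0.00669446  0.01379781]
```

>>> carry_out([
  [0.008, -0.001, 0],
  [0.008, 0, 0],
  [0.006, 0, 0],
  [0, 0, 0],
], grip=[1, 1, 1, 1], turn=[0, 0, 0, 0])

```text
t: 14.45
eef_pos: [582.6, 85.4, 55.3]
tcp_rot: [-1.895, 1.57, 3.079]
ft_force: [0.1, 0.1, -0.3]
opening: 0.262
```

>>> carry_out([
  [0.002, 0, 0],
  [0, 0, 0],
  [0, 0, 0],
], grip=[1, 1, 1], turn=[0, 0, 0])

```text
t: 14.75
eef_pos: [582.9, 85.4, 54.9]
tcp_rot: [1.658, 1.571, 0.348]
ft_force: [0.0, -0.0, 0.4]
opening: 0.264
```

>>> carry_out([
  [0.002, 0, 0],
  [0, 0, 0],
  [0, 0, 0],
  [0, 0, 0],
  [0, 0, 0],
], grip=[1, 1, 0.2, 0.2, 0.2], turn=[0, 0, 0, 0, 0])

```text
t: 15.25
eef_pos: [582.8, 85.4, 53.9]
tcp_rot: [1.785, 1.571, 0.476]
ft_force: [-0.7, 0.8, 0.8]
opening: 0.395
```

>>> carry_out([
  [-0.01, 0, 0],
  [-0.02, 0, 0],
  [-0.06, 0, 0],
  [-0.08, 0, 0],
  [-0.08, 0, 0],
], grip=[0.2, 0.2, 0.2, 0.2, 0.2], turn=[0, 0, 0, 0, 0])

```text
t: 15.75
eef_pos: [582.5, 85.4, 180.9]
tcp_rot: [-2.724, 1.571, 2.25]
ft_force: [0.4, 0.5, 0.3]
opening: 0.398
```

```bash
python3 - <<'E'
from h import *
s,R=tool();print(s["eef_pos"],s["opening"],s["ft_force"])
i=cams.camera_info("wrist");w=cams.read_camera("wrist");b=cams.read_camera("scene");a=cams.read_camera("side")
cv2.imwrite("pics/n.png",w);cv2.imwrite("pics/o.png",b)
for c,st in blobs(w,(22,100,60),(36,255,255),60):print("Y wrist",c,st,plane("wrist",c,73,i).round(1))
print("exp",proj("wrist",[582.4,85.5,74],i));
print("scene",blobs(b,(20,90,80),(36,255,255),8),proj("scene",[582.4,85.5,70]),proj("scene",[582.4,85.5,62]));print("side",blobs(a,(20,90,80),(36,255,255),8),proj("side",[582.4,85.5,70]))
P=np.array([582.4,85.5])+(85+6+10+12)*np.array([-.258,.966]);print("pre-push",P)
E
```

```text
[582.52112501  85.40074659 180.94320003] 0.398477765080578 [0.42190395 0.51850221 0.31593024]
Y wrist [256.3, 184.0] [243, 170, 27, 29, 631] [582.7  84.7  73. ]
Y wrist [262.8, 312.6] [253, 304, 20, 16, 207] [626.6 -51.7  73. ]
exp [256.1868506  183.40621042]
scene [([276.0, 186.7], [274, 185, 5, 4, 18]), ([496.0, 195.1], [493, 192, 8, 7, 24]), ([305.0, 204.0], [302, 201, 7, 7, 45])] [305.00250385 204.02906459] [304.81360878 205.47690259]
side [([220.4, 172.9], [218, 172, 6, 3, 15]), ([392.4, 197.1], [391, 196, 4, 4, 9]), ([395.7, 219.4], [394, 218, 5, 5, 9])] [219.72255818 173.62407497]
pre-push [553.246 194.658]
```

The button stands in the socket; wrist, scene and side all agree. Now I'll go behind the tab with the fingers shut.

>>> carry_out([
  [0, 0, -0.07],
  [0, 0, -0.08],
  [0, 0, -0.08],
  [0.06, 0, 0],
  [0.08, 0, 0],
], grip=[1, 1, 1, 1, 1], turn=[0, 0, 0, 0, 0])

```text
t: 16.4
eef_pos: [553.0, 197.9, 108.8]
tcp_rot: [1.56, 1.568, 0.253]
ft_force: [1.4, -0.7, -0.6]
opening: 0.039
```

>>> carry_out([
  [0.08, 0, 0],
  [0.06, 0, 0],
  [0.034, 0, 0],
  [0, 0, 0],
], grip=[1, 1, 1, 1], turn=[0, 0, 0, 0])

```text
t: 16.8
eef_pos: [551.2, 196.1, 18.9]
tcp_rot: [-1.615, 1.565, -2.924]
ft_force: [0.6, -0.7, 0.2]
opening: 0.004
```

>>> carry_out([
  [0, 0, 0.01],
  [0, 0, 0.01],
  [0, 0, 0.01],
  [0, 0, 0.012],
  [0, 0, 0.012],
], grip=[1, 1, 1, 1, 1], turn=[0, 0, 0, 0, 0])

```text
t: 17.3
eef_pos: [560.5, 170.0, 22.5]
tcp_rot: [1.627, 1.57, 0.317]
ft_force: [0.1, 1.9, 1.7]
opening: 0.004
```

```bash
cat >>h.py <<'E'
def chk(name):
    s,R=tool();i=cams.camera_info("wrist");w=cams.read_camera("wrist");b=cams.read_camera("scene");cv2.imwrite(f"pics/{name}w.png",w);cv2.imwrite(f"pics/{name}s.png",b)
    print("t",s["t"],s["eef_pos"].round(1),"F tool",(R.T@s["ft_force"]).round(2))
    print("scene Y",blobs(b,(20,90,80),(36,255,255),8));print("wrist Y",blobs(w,(22,100,60),(36,255,255),60))
    for c,st in blobs(b[180:240,250:350],(60,60,20),(95,255,255),20):print("scene G",(np.array(c)+[250,180]).round(1),st[4],plane("scene",np.array(c)+[250,180],45)[:2].round(1))
E
python3 -c "
from h import *
chk('p')"
```

```text
t 17.3 [560.5 170.   22.5] F tool [-1.74  0.61 -1.81]
scene Y [([275.9, 186.6], [274, 185, 5, 4, 17]), ([495.1, 194.9], [493, 193, 5, 5, 14]), ([300.3, 202.9], [297, 200, 8, 7, 45])]
wrist Y []
scene G [299.4 208.2] 40 [590.2  70.8]
scene G [257.6 237.6] 54 [761.2  15.7]
```

>>> carry_out([
  [0, 0, 0.014],
  [0, 0, 0.014],
  [0, 0, 0.014],
  [0, 0, 0.014],
  [0, 0, 0.014],
], grip=[1, 1, 1, 1, 1], turn=[0, 0, 0, 0, 0])

```text
t: 17.9
eef_pos: [569.1, 136.0, 21.8]
tcp_rot: [-1.928, 1.57, 3.046]
ft_force: [-0.7, 2.2, 1.4]
opening: 0.003
```

>>> carry_out([
  [0, 0, 0.014],
  [0, 0, 0.014],
  [0, 0, 0.014],
  [0, 0, 0.01],
  [0, 0, 0],
], grip=[1, 1, 1, 1, 1], turn=[0, 0, 0, 0, 0])

```text
t: 18.4
eef_pos: [576.2, 110.8, 21.8]
tcp_rot: [1.183, 1.57, -0.127]
ft_force: [-0.3, 0.1, -0.2]
opening: 0.005
```

```bash
python3 -c "
from h import *
chk('q');u=np.array([-.258,.966]);p0=plane('scene',(305,204),70)[:2];p1=plane('scene',(300.3,202.9),70)[:2];print((p0-p1)@u)
print((env.state()['eef_pos'][:2]-[582.4,85.5])@u)
for q in (70,80,90,100):print(q,proj('scene',np.r_[np.array([582.4,85.5])-q*u,70]))
"
```

```text
t 18.4 [576.2 110.8  21.8] F tool [ 0.19 -0.25 -0.16]
scene Y [([276.0, 186.7], [274, 185, 5, 4, 18]), ([495.5, 194.6], [493, 192, 6, 6, 19]), ([281.9, 198.1], [278, 195, 8, 8, 43])]
wrist Y []
scene G [284.6 203.5] 28 [599.8  19.5]
scene G [257.6 237.6] 53 [761.2  15.7]
15.761487968733304
26.591107785177805
70 [284.38596358 198.91545889]
80 [281.47525575 198.19350399]
90 [278.57306241 197.47366098]
100 [275.67934623 196.7559206 ]
```

>>> carry_out([
  [0, 0, 0.008],
  [0, 0, 0.008],
  [0, 0, 0.008],
  [0, 0, 0.008],
  [0, 0, 0.006],
], grip=[1, 1, 1, 1, 1], turn=[0, 0, 0, 0, 0])

```text
t: 19.0
eef_pos: [580.9, 92.8, 21.9]
tcp_rot: [2.145, 1.571, 0.835]
ft_force: [0.1, 0.8, 1.3]
opening: 0.006
```

>>> carry_out([
  [0, 0, 0.004],
  [0, 0, 0.003],
  [0, 0, 0],
], grip=[1, 1, 1], turn=[0, 0, 0])

```text
t: 19.3
eef_pos: [581.7, 89.5, 21.8]
tcp_rot: [0.993, 1.571, -0.316]
ft_force: [-0.2, -0.3, 1.4]
opening: 0.004
```

>>> carry_out([
  [0, 0, 0.003],
  [0, 0, 0.002],
  [0, 0, 0],
], grip=[1, 1, 1], turn=[0, 0, 0])

```text
t: 19.6
eef_pos: [582.1, 87.7, 21.8]
tcp_rot: [-2.906, 1.57, 2.068]
ft_force: [-1.3, 5.0, 0.8]
opening: 0.003
```

>>> carry_out([
  [0, 0, 0.002],
  [0, 0, 0.002],
  [0, 0, 0],
], grip=[1, 1, 1], turn=[0, 0, 0])

```text
t: 19.9
eef_pos: [582.5, 86.3, 21.9]
tcp_rot: [-2.993, 1.57, 1.981]
ft_force: [-1.8, 9.5, 1.8]
opening: 0.007
```

>>> carry_out([
  [0, 0, 0.002],
  [0, 0, 0.001],
  [0, 0, 0],
], grip=[1, 1, 1], turn=[0, 0, 0])

```text
t: 20.2
eef_pos: [582.7, 85.3, 21.9]
tcp_rot: [-2.988, 1.569, 1.986]
ft_force: [-2.9, 12.3, 2.4]
opening: 0.002
```

```bash
python3 -c "
from h import *
chk('r')"
```

```text
t 20.2 [582.7  85.3  21.9] F tool [ -2.43   0.34 -12.65]
scene Y [([276.0, 186.7], [274, 185, 5, 4, 18]), ([495.0, 194.7], [493, 192, 5, 6, 15])]
wrist Y []
scene G [257.6 237.6] 53 [761.2  15.7]
```

The slide is home: 12.7 N on the sprung tab with the position where it should be. I'll back off, rise and move above the handle pad.

>>> carry_out([
  [0, 0, -0.01],
  [0, 0, -0.05],
  [-0.04, 0, -0.02],
  [-0.08, 0, 0],
  [-0.08, 0, 0],
], grip=[1, 1, 1, 1, 1], turn=[0, 0, 0, 0, 0])

```text
t: 20.8
eef_pos: [572.4, 122.8, 122.5]
tcp_rot: [-1.553, 1.569, -2.861]
ft_force: [-0.5, 0.0, 0.5]
opening: 0.003
```

>>> carry_out([
  [-0.08, 0, 0],
  [-0.08, 0, 0],
  [-0.02, 0, 0],
  [0, 0, 0],
  [0, 0, 0],
], grip=[1, 1, 1, 1, 1], turn=[0, 0, 0, 0, 0])

```text
t: 21.3
eef_pos: [572.4, 122.4, 210.6]
tcp_rot: [-1.677, 1.569, -2.986]
ft_force: [-0.4, 0.4, -0.3]
opening: 0.008
```

```bash
python3 - <<'E'
from h import *
chk('s')
a=cams.read_camera("side");b=cv2.imread("pics/ss.png");w=cv2.imread("pics/sw.png")
cv2.imwrite("pics/v.png",np.hstack([cv2.resize(w,(440,330)),cv2.resize(b[155:230,250:330],(352,330),interpolation=cv2.INTER_CUBIC)]))
plan([[530,-32,212],[530,-32,172]],15)
E
```

```text
t 21.3 [572.4 122.4 210.6] F tool [ 0.31 -0.26 -0.53]
scene Y [([275.9, 186.6], [274, 185, 5, 4, 17]), ([495.3, 194.4], [494, 192, 4, 6, 15])]
wrist Y []
scene G [257.6 237.6] 53 [761.2  15.7]
[[-0.001, -0.04, 0.069], [-0.001, -0.041, 0.069], [-0.0, -0.04, 0.069], [-0.001, -0.041, 0.07], [0.08, 0.0, -0.0]] [np.float64(-0.0001), 0, 0, 0, 0]
end [529.8 -32.3 171.8]
```

View pics/v.png

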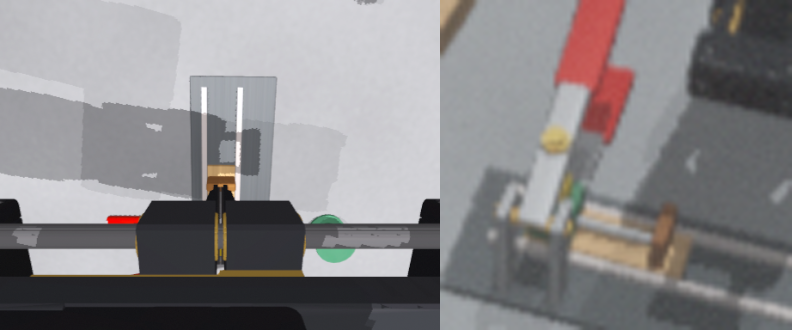

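The crops show the slide home, with the green block and the yellow button (right crop, about (570,185)) under the arm. Moving over the handle pad.

>>> carry_out([
  [-0.02, -0.04, 0.069],
  [0, -0.041, 0.069],
  [0, -0.04, 0.069],
  [0, -0.041, 0.07],
  [0, 0, 0],
], grip=[1, 1, 1, 1, 1], turn=[0, 0, 0, 0, 0])

```text
t: 21.95
eef_pos: [529.2, -35.5, 220.9]
tcp_rot: [-1.703, 1.569, -3.016]
ft_force: [0.2, 0.4, 0.8]
opening: 0.008
```

>>> carry_out([
  [0.05, 0, 0],
  [0.04, 0, 0],
  [0.02, 0, 0],
  [0, 0, 0],
  [0, 0, 0],
], grip=[1, 1, 1, 1, 1], turn=[0, 0, 0, 0, 0])

```text
t: 22.45
eef_pos: [530.7, -31.8, 167.1]
tcp_rot: [2.984, 1.571, 1.675]
ft_force: [0.1, 0.8, 0.6]
opening: 0.006
```

```bash
python3 -c "
from h import *
goto([530,-32,150],15)
b=cams.read_camera('scene');print(blobs(b,(0,150,70),(6,255,255),10));print(proj('scene',[530,-32,152]))
"
```

```text
t 22.45 tcp [530.7 -31.8 167.1] jaw 15.0 F [0.1 0.8 0.6] op 0.006 j6 -0.45
shift [17.1 -0.7 -0. ] scaled [ 0.0341 -0.0014 -0.0001] tool turn 0.0 scaled 0.0
[[-0.0, 0.966, 0.259], [0.0, 0.259, -0.966], [-1.0, 0.0, -0.0]]
[([296.9, 3.6], [292, 0, 11, 9, 86]), ([221.5, 61.5], [220, 60, 4, 4, 12]), ([500.2, 176.7], [495, 172, 10, 10, 48])]
[283.20227017 162.93264686]
```

Descending gently, watching the force.

>>> carry_out([
  [0.008, 0, 0],
  [0.008, 0, 0],
  [0.008, 0, 0],
  [0.008, 0, 0],
  [0.006, 0, 0],
], grip=[1, 1, 1, 1, 1], turn=[0, 0, 0, 0, 0])

```text
t: 23.0
eef_pos: [530.3, -32.1, 147.4]
tcp_rot: [-2.209, 1.57, 2.764]
ft_force: [-0.4, -0.1, 0.4]
opening: 0.003
```

>>> carry_out([
  [0.005, 0, 0],
  [0.005, 0, 0],
  [0.005, 0, 0],
  [0.005, 0, 0],
  [0.005, 0, 0],
], grip=[1, 1, 1, 1, 1], turn=[0, 0, 0, 0, 0])

```text
t: 23.5
eef_pos: [530.4, -32.2, 135.2]
tcp_rot: [1.612, 1.571, 0.302]
ft_force: [-0.6, 0.1, 0.9]
opening: 0.006
```

>>> carry_out([
  [0.005, -0.001, 0],
  [0.005, -0.001, 0],
  [0.005, -0.001, 0],
  [0.004, -0.001, 0],
  [0.004, -0.001, 0],
], grip=[1, 1, 1, 1, 1], turn=[0, 0, 0, 0, 0])

```text
t: 24.0
eef_pos: [527.9, -32.8, 123.7]
tcp_rot: [3.076, 1.571, 1.767]
ft_force: [-1.1, -0.1, 1.9]
opening: 0.006
```

>>> carry_out([
  [0.003, -0.001, 0],
  [0.003, -0.001, 0],
  [0.003, -0.001, 0],
  [0.003, 0, 0],
  [0.003, 0, 0],
], grip=[1, 1, 1, 1, 1], turn=[0, 0, 0, 0, 0])

```text
t: 24.5
eef_pos: [526.3, -33.2, 116.2]
tcp_rot: [-1.887, 1.57, 3.087]
ft_force: [-2.4, 0.6, 3.3]
opening: 0.006
```

>>> carry_out([
  [0.003, -0.001, 0],
  [0.003, 0, 0],
  [0.003, 0, 0],
  [0.003, -0.001, 0],
], grip=[1, 1, 1, 1], turn=[0, 0, 0, 0])

```text
t: 24.9
eef_pos: [525.6, -33.4, 110.3]
tcp_rot: [1.606, 1.571, 0.297]
ft_force: [-0.5, 1.4, 2.8]
opening: 0.001
```

>>> carry_out([
  [0.003, 0, 0],
  [0.003, 0, 0],
  [0.003, 0, 0],
], grip=[1, 1, 1], turn=[0, 0, 0])

```text
t: 25.2
eef_pos: [525.4, -33.4, 105.7]
tcp_rot: [-2.148, 1.57, 2.826]
ft_force: [-1.8, 0.2, 3.6]
opening: 0.004
```

>>> carry_out([
  [0.003, 0, 0],
  [0.003, 0, 0],
  [0.002, 0, 0],
], grip=[1, 1, 1], turn=[0, 0, 0])

```text
t: 25.5
eef_pos: [525.5, -33.4, 101.7]
tcp_rot: [-2.266, 1.571, 2.708]
ft_force: [-3.3, -0.5, 3.2]
opening: 0.005
```

>>> carry_out([
  [0.003, 0, 0],
  [0.003, 0, 0],
  [0.002, 0, 0],
], grip=[1, 1, 1], turn=[0, 0, 0])

```text
t: 25.8
eef_pos: [525.4, -33.4, 97.7]
tcp_rot: [-2.005, 1.57, 2.969]
ft_force: [-4.0, -0.4, 6.1]
opening: 0.003
```

>>> carry_out([
  [0.003, -0.001, 0],
  [0.003, 0, 0],
  [0.002, 0, 0],
], grip=[1, 1, 1], turn=[0, 0, 0])

```text
t: 26.1
eef_pos: [525.2, -33.5, 94.2]
tcp_rot: [1.319, 1.57, 0.01]
ft_force: [-5.0, -0.2, 10.0]
opening: 0.005
```

>>> carry_out([
  [0.003, 0, 0],
  [0.003, 0, 0],
  [0.002, 0, 0],
], grip=[1, 1, 1], turn=[0, 0, 0])

```text
t: 26.4
eef_pos: [525.1, -33.6, 90.1]
tcp_rot: [1.269, 1.57, -0.04]
ft_force: [-3.0, -1.6, 8.7]
opening: 0.007
```

>>> carry_out([
  [0.002, 0, 0],
  [0.002, 0, 0],
  [0, 0, 0],
], grip=[1, 1, 1], turn=[0, 0, 0])

```text
t: 26.7
eef_pos: [525.1, -33.5, 87.8]
tcp_rot: [2.095, 1.571, 0.786]
ft_force: [-3.5, -0.3, 4.2]
opening: 0.005
```

>>> carry_out([
  [0.002, 0, 0],
  [0.002, 0, 0],
  [0, 0, 0],
], grip=[1, 1, 1], turn=[0, 0, 0])

```text
t: 27.0
eef_pos: [525.1, -33.5, 85.7]
tcp_rot: [-2.894, 1.571, 2.079]
ft_force: [-2.6, -0.5, 5.1]
opening: 0.004
```

The force peaked near 10 N and dropped to 4 N, so that was the snap. I'll continue to the hard seat.

>>> carry_out([
  [0.002, 0, 0],
  [0.002, 0, 0],
  [0, 0, 0],
], grip=[1, 1, 1], turn=[0, 0, 0])

```text
t: 27.3
eef_pos: [525.1, -33.5, 83.7]
tcp_rot: [2.497, 1.571, 1.188]
ft_force: [-2.9, -0.5, 5.1]
opening: 0.003
```

>>> carry_out([
  [0.002, 0, 0],
  [0, 0, 0],
], grip=[1, 1], turn=[0, 0])

```text
t: 27.5
eef_pos: [525.1, -33.5, 82.7]
tcp_rot: [2.147, 1.571, 0.838]
ft_force: [-2.3, -0.5, 4.6]
opening: 0.005
```

>>> carry_out([
  [0.002, 0, 0],
  [0, 0, 0],
], grip=[1, 1], turn=[0, 0])

```text
t: 27.7
eef_pos: [525.1, -33.6, 81.7]
tcp_rot: [1.889, 1.571, 0.579]
ft_force: [-1.7, -0.6, 5.1]
opening: 0.006
```

>>> carry_out([
  [0.002, 0, 0],
  [0, 0, 0],
], grip=[1, 1], turn=[0, 0])

```text
t: 27.9
eef_pos: [525.2, -33.6, 80.9]
tcp_rot: [1.518, 1.57, 0.208]
ft_force: [-3.4, -0.3, 6.9]
opening: 0.003
```

>>> carry_out([
  [0.002, 0, 0],
  [0, 0, 0],
], grip=[1, 1], turn=[0, 0])

```text
t: 28.1
eef_pos: [525.2, -33.5, 80.1]
tcp_rot: [1.361, 1.57, 0.052]
ft_force: [-4.0, -0.4, 8.3]
opening: 0.002
```

>>> carry_out([
  [0.002, 0, 0],
  [0, 0, 0],
], grip=[1, 1], turn=[0, 0])

```text
t: 28.3
eef_pos: [525.3, -33.5, 79.5]
tcp_rot: [1.247, 1.57, -0.062]
ft_force: [-4.9, -0.5, 13.1]
opening: 0.002
```

>>> carry_out([
  [0.002, 0, 0],
  [0, 0, 0],
], grip=[1, 1], turn=[0, 0])

```text
t: 28.5
eef_pos: [525.3, -33.5, 78.8]
tcp_rot: [1.217, 1.57, -0.093]
ft_force: [-6.7, 0.2, 19.0]
opening: 0.004
```

>>> carry_out([
  [0.001, 0, 0],
  [0, 0, 0],
], grip=[1, 1], turn=[0, 0])

```text
t: 28.7
eef_pos: [525.4, -33.5, 78.6]
tcp_rot: [1.212, 1.569, -0.097]
ft_force: [-7.1, 0.2, 21.3]
opening: 0.006
```

Hard seat at the expected height, about 22 N. Now release slowly and rise clear.

>>> carry_out([
  [-0.01, 0, 0],
  [-0.02, 0, 0],
  [-0.02, 0, 0],
  [-0.02, 0, 0],
  [-0.02, 0, 0],
], grip=[1, 1, 1, 1, 1], turn=[0, 0, 0, 0, 0])

```text
t: 29.2
eef_pos: [525.5, -33.6, 123.3]
tcp_rot: [1.236, 1.57, -0.074]
ft_force: [1.5, -0.7, 0.8]
opening: 0.009
```

>>> carry_out([
  [-0.02, 0, 0],
  [-0.02, 0, 0],
  [-0.03, 0, 0],
  [-0.06, 0, 0],
  [-0.08, 0, 0],
], grip=[1, 1, 1, 1, 1], turn=[0, 0, 0, 0, 0])

```text
t: 29.7
eef_pos: [523.9, -33.4, 227.4]
tcp_rot: [-2.017, 1.567, 2.957]
ft_force: [0.5, 0.6, 0.1]
opening: 0.001
```

>>> carry_out([
  [0, -0.05, 0.07],
  [0, -0.05, 0.07],
  [0, 0, 0.08],
  [0, 0, 0.08],
  [0, 0, 0],
], grip=[1, 1, 1, 1, 1], turn=[0, 0, 0, 0, 0])

```text
t: 30.2
eef_pos: [515.8, -195.1, 227.2]
tcp_rot: [-0.839, 1.57, -2.151]
ft_force: [-0.4, 1.3, -0.1]
opening: 0.005
```

```bash
python3 - <<'E'
from h import *
chk('z')
a=cams.read_camera("side");b=cv2.imread("pics/zs.png");f=cv2.imread("pics/a.png");bs=cv2.imread("pics/b.png")
for n,x in(("before",f),("after",b)):print(n,"handle",blobs(x[145:195,265:300],(0,120,80),(8,255,255),20),"Yany",blobs(x[185:215,262:300],(18,60,50),(38,255,255),2),"green",blobs(x[185:220,262:320],(55,40,20),(95,255,255),4))
before=cv2.imread("pics/ss.png");print("preclick","Yany",blobs(before[185:215,262:300],(18,60,50),(38,255,255),2),"green",blobs(before[185:220,262:320],(55,40,20),(95,255,255),4))
u=np.array([-.258,.966]);h=np.array([582.4,85.5])-100*u
for z in(74,66,62,54):print(z,proj("scene",np.r_[h,z])-[262,185])
print("others scene",[blobs(x,(0,150,60),(6,255,255),30) for x in(f[120:240,150:240],b[120:240,150:240])])
print("side red/green",[blobs(x[100:350,200:360],(0,180,90),(4,255,255),30)+blobs(x[100:350,200:360],(60,90,30),(90,255,255),30) for x in(bs,a)])
E
```

```text
t 30.2 [ 515.8 -195.1  227.2] F tool [ 0.11 -0.08 -1.35]
scene Y [([275.9, 186.6], [274, 185, 5, 4, 19]), ([495.6, 195.3], [494, 193, 6, 5, 15])]
wrist Y [([433.7, 4.5], [425, 0, 20, 11, 101]), ([388.9, 25.0], [376, 15, 29, 22, 458])]
scene G [257.7 237.7] 53 [761.4  16.2]
before handle [([20.1, 22.7], [12, 8, 17, 33, 279])] Yany [([13.8, 1.8], [11, 0, 6, 5, 25]), ([4.6, 18.2], [4, 17, 2, 3, 5]), ([16.8, 21.2], [16, 20, 2, 3, 4])] green [([41.9, 23.9], [36, 17, 13, 15, 142])]
after handle [([20.2, 22.1], [12, 8, 17, 34, 277])] Yany [([13.7, 1.7], [11, 0, 6, 5, 26]), ([16.2, 12.7], [15, 11, 3, 4, 10]), ([4.6, 18.3], [4, 17, 2, 4, 7]), ([12.0, 21.5], [12, 21, 1, 2, 2]), ([17.8, 22.9], [17, 20, 3, 7, 8]), ([21.5, 23.5], [21, 23, 2, 2, 2]), ([25.5, 25.5], [25, 25, 2, 2, 2]), ([31.9, 27.8], [30, 26, 5, 4, 9])] green [([18.9, 14.5], [18, 11, 3, 8, 15])]
preclick Yany [([13.8, 1.8], [11, 0, 6, 5, 25]), ([16.2, 12.1], [15, 10, 3, 5, 11]), ([4.6, 18.7], [4, 17, 2, 4, 7]), ([12.0, 21.5], [12, 21, 1, 2, 2]), ([17.6, 22.6], [16, 20, 4, 6, 8]), ([33.5, 29.0], [33, 29, 2, 1, 2])] green [([18.7, 14.4], [18, 11, 3, 8, 16])]
74 [13.70877258 11.02189958]
66 [13.6500483  12.48673854]
62 [13.62087794 13.21437433]
54 [13.5629166  14.66018222]
others scene [[([68.0, 82.1], [62, 79, 14, 8, 37])], []]
side red/green [[([98.8, 92.3], [91, 87, 17, 11, 141]), ([63.1, 184.7], [59, 181, 9, 8, 62]), ([128.1, 233.1], [113, 215, 26, 35, 346]), ([77.7, 72.8], [70, 68, 16, 10, 121])], [([98.8, 92.4], [91, 87, 16, 11, 142]), ([63.1, 185.0], [59, 181, 9, 9, 67]), ([128.1, 233.1], [113, 215, 26, 35, 343]), ([5.2, 13.7], [0, 11, 12, 6, 32]), ([77.6, 73.0], [70, 68, 16, 11, 119])]]
```

```bash
python3 - <<'E'
from h import *
i=cams.camera_info("wrist");h=np.array([608.2,-11.1])
for z in(48,62,66,70,74):print(z,proj("wrist",np.r_[h,z],i).round(1))
for z in(66,74,140,150):print(z,plane("wrist",(388.9,25),z,i).round(1),plane("wrist",(433.7,4.5),z,i).round(1))
w=cv2.imread("pics/zw.png");print(blobs(w,(55,40,20),(95,255,255),30))
for n in("ss","zs"):
    x=cv2.imread(f"pics/{n}.png")[192:204,274:286];print(cv2.cvtColor(x,cv2.COLOR_BGR2HSV)[...,0][:,2:8].tolist())
E
```

```text
48 [385.   30.7]
62 [390.4  27.5]
66 [392.1  26.5]
70 [393.7  25.5]
74 [395.5  24.4]
66 [604.6 -10.7  66. ] [640.8  18.1  66. ]
74 [602.2 -13.2  74. ] [637.5  14.9  74. ]
140 [581.6 -34.5 140. ] [610.1 -11.9 140. ]
150 [578.5 -37.8 150. ] [605.9 -16.  150. ]
[([501.0, 45.6], [486, 16, 26, 53, 970]), ([377.3, 35.8], [359, 18, 46, 29, 738])]
[[114, 108, 105, 110, 105, 100], [105, 102, 100, 60, 110, 110], [108, 98, 25, 23, 15, 120], [114, 105, 23, 24, 23, 98], [105, 30, 22, 26, 52, 74], [98, 24, 23, 27, 65, 75], [105, 23, 23, 30, 68, 72], [120, 22, 24, 41, 71, 73], [18, 24, 33, 72, 74, 72], [75, 45, 90, 94, 73, 74], [83, 98, 105, 98, 74, 65], [90, 102, 105, 96, 74, 53]]
[[100, 110, 102, 113, 90, 110], [105, 105, 105, 80, 130, 98], [102, 105, 120, 105, 113, 120], [105, 105, 25, 39, 110, 98], [105, 60, 24, 31, 58, 74], [102, 25, 24, 30, 51, 73], [80, 23, 25, 30, 53, 72], [40, 23, 24, 28, 63, 72], [23, 24, 23, 27, 68, 73], [22, 30, 0, 70, 72, 73], [32, 105, 108, 96, 72, 68], [75, 102, 110, 90, 72, 64]]
```

The head patch dropped about 1.2 px (1.45 px expected for 8 mm), the wrist ray agrees with a seated head, and the handle is back up. Handing in.

```bash
python3 -c "
from cell import env
print(env.state()['t'],env.job_done())"
```

```text
the job is handed in; nothing more can be done
30.35 None
```

The yellow button is clicked home in the green socket, the handle has sprung back up, and the job was handed in at 30.4 s. I took the button from the rack, stood it in the socket and let go. Then I pushed the slide to its stop with about 13 N and pressed the handle until the button snapped and seated.

**Last checks**
- **Click and seat:** the force peaked at about 10 N and fell to about 4 N at the snap. It then rose steeply to about 22 N at the seat, within 1 mm of the expected height.
- **Button depth:** in the scene camera the head dropped about 1.2 px, where 1.45 px is expected for the 8 mm. The head is partly hidden by the pliers arm, so this is a coarse check, but the wrist view also fits a seated head.
- **Handle and slide:** the handle is back at its open position in the image, and the slide has stayed home.
- **Other things:** the red button, candle, secateurs and wire spool are unmoved in the side view. I did not check the white button, stick and pine cone separately at the end.

**What went wrong or disagreed**
- **Missed grasps:** the first three grasps closed on nothing. The fingertips were about 25 mm higher than the stated offset implies, so I felt my way down and used the offset found at the successful grasp. The button did not leave its hole during the misses.
- **Scene mask:** the final scene-camera colour mask for the candle area came back empty, probably because the arm blocked the view or cast a shadow. The side view still showed the candle in place.

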